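# Gauge turned bushings and send off the good tray

### The arm

A 6-joint arm with a two-finger parallel gripper is mounted at the origin on a cart in front of the work surface, level with it; the furniture and walls round the work are solid. World frame = base frame: x ahead of the robot, y to its left, z up, the work surface at z = 0. Lengths are in mm, angles in rad, forces in N, time in s.
With the tool pointing down it reaches from about 300 to 775 mm from the base axis. Payload 14.6 kg.
Tool frame: the origin (TCP) lies on the centre line of the jaws, within the pads' length; the fingertips stand 19 mm ahead of it and the grasp point (between the pads) is the TCP (bot.tip_reach is the distance from the TCP to the fingertips, in mm); z points along the fingers, y is the line along which they close (so a half turn about z gives the same grasp; the last joint's range is limited). The gripper opens to 85 mm and grips with 20 to 120 N. Pads are 22 mm wide; open, the fingers measure 114 mm over their backs; the gripper's body (76 mm by 85 mm) begins 54 mm behind the grasp point. The pads swing forward as they close: fully open they stand 13 mm farther back than shut.
Start: joints at [1.05, 0.3, 1.521, -0, 1.321, -0.067], TCP at [241.107, 494.324, 211.081] pointing down, gripper open.
Joint ranges: [-3.03, 3.03], [-0.79, 2.21], [0.23, 2.52], [-1.04, 4.18], [0, 3.07], [-2.55, 2.55]. Speed limits (rad/s): [2.22, 2.22, 2.57, 3.14, 3.14, 3.14].

### API

Orientations are given as a unit quaternion [w, x, y, z].
In Python, from rig import bot gives the robot as it stands. Calls block until the motion is done:
- bot.move_to(position, orientation): joint-space move of the TCP to a pose.
- bot.servo_line(position, attitude=None, speed=150, until_force=None): straight line of the TCP; attitude=None keeps the orientation; speed is the mean speed in mm/s. With until_force (N) it stops when the force on the tool has changed by that much, and returns True; else False.
- bot.move_joints(angles): joint-space move.
- bot.move_gripper(opening, grip_force=None): finger opening in mm; grip_force is the grip in N (None keeps the last); returns when the fingers have stopped.
- bot.dwell(seconds).
- bot.ik(position, orientation): joint angles nearest the present ones, or None.
- bot.read_state(): the state.
- bot.read_camera(name): name is "scene" or "top"; returns a dict with "image" (400x640x3 uint8, blue, green, red), "depth" (400x640 float32, mm along the optical axis (not along the pixel's ray), 0 where there is no reading), "fovy" (degrees; the focal length in pixels is half the picture's height over the tangent of half this angle, whatever the lens; pixels are square), "cx", "cy" (the principal point, pixels), "eye" and "attitude" of the camera in the world. Camera axes: x right, y down, z forward; pixel columns grow to the right and rows downward; lengths in mm; the calibration is good to about 2 mm. A picture is of the moment at which its call begins.
A pose or a line that the arm cannot do raises bot.MotionError and nothing moves.
- bot.finish_job(): hands the job in; it is judged then, once.
The state is a dict: "clock": time; "joint_positions": joint angles; "qvel": joint speeds; "effort": joint torques, N m; "ee_pos": TCP position; "tool_rot": TCP orientation; "ft_force": force on the tool from outside, world axes, zero at the start; "moment": the same for the moment, N m; "grip_width": finger opening in mm; "grip_force": force on a finger pad.
Only numpy, scipy, OpenCV 4.12 (cv2) and the standard library are available. Lean on these libraries where they do the work, as an engineer would, in place of code of your own. Each camera call takes 0.05 s, during which the arm holds its last target. There are 200 camera calls.

### The job

Try the turned bushings on the gauge pin one at a time, in the order of their colour marks: white, yellow, green, blue, black (some may be missing). Stand each one that goes right down onto the gauge's base upright in the blue tray, and each one that stops near the top of the pin upright in the red tray. When all are sorted, push the blue tray along the bench onto the white painted outline so that it sits squarely in it, and leave the chuck key and the screwdriver where they are.

Things in the scene. Friction and masses are not known exactly. Their poses are not given: they have to be found in the camera images.
- bushing_white: Turned steel bushing painted white round its top and its flange's rim, standing on its flange: flange 60 mm dia. x 12 mm at the bottom, body 44 mm dia. above it, 60 mm tall overall, about 0.2 kg. Bore right through along z: about 26 mm (passes over the 24 mm pin) or about 21 mm (stops on the pin's taper); only trying tells. Origin: centre of the underside, z up. May be absent.
- bushing_yellow: Turned steel bushing painted yellow round its top and its flange's rim, standing on its flange: flange 60 mm dia. x 12 mm at the bottom, body 44 mm dia. above it, 60 mm tall overall, about 0.2 kg. Bore right through along z: about 26 mm (passes over the 24 mm pin) or about 21 mm (stops on the pin's taper); only trying tells. Origin: centre of the underside, z up. May be absent.
- bushing_green: Turned steel bushing painted green round its top and its flange's rim, standing on its flange: flange 60 mm dia. x 12 mm at the bottom, body 44 mm dia. above it, 60 mm tall overall, about 0.2 kg. Bore right through along z: about 26 mm (passes over the 24 mm pin) or about 21 mm (stops on the pin's taper); only trying tells. Origin: centre of the underside, z up. May be absent.
- bushing_blue: Turned steel bushing painted blue round its top and its flange's rim, standing on its flange: flange 60 mm dia. x 12 mm at the bottom, body 44 mm dia. above it, 60 mm tall overall, about 0.2 kg. Bore right through along z: about 26 mm (passes over the 24 mm pin) or about 21 mm (stops on the pin's taper); only trying tells. Origin: centre of the underside, z up. May be absent.
- bushing_black: Turned steel bushing painted black round its top and its flange's rim, standing on its flange: flange 60 mm dia. x 12 mm at the bottom, body 44 mm dia. above it, 60 mm tall overall, about 0.2 kg. Bore right through along z: about 26 mm (passes over the 24 mm pin) or about 21 mm (stops on the pin's taper); only trying tells. Origin: centre of the underside, z up. May be absent.
- gauge: Fixed plug gauge: dark steel base 90 x 90 x 18 mm with an upright steel pin 24 mm dia. at its centre; the pin stands 42 mm above the base's top and its last 10 mm taper to 16 mm dia. at the tip (tip 60 mm above the bench). Origin: centre of the underside; z up.
- gauge_face (a point): The point on the pin's axis at the top face of the gauge's base (18 mm above the bench), where a good bushing's underside comes to rest. A bushing with the small bore stops with its underside about 36 to 38 mm above this point.
- good_tray: Loose blue tray for good bushings, 110 mm (x) x 225 mm (y) x 25 mm high outside, walls and floor 5 mm thick, 0.4 kg empty; it slides on the bench. Origin: centre of the underside. Its long sides face -x (robot) and +x. Room for three bushings in a row along its y.
- reject_tray: Red tray for rejects, fixed to the bench, 110 mm (x) x 150 mm (y) x 25 mm high outside, walls and floor 5 mm thick. Origin: centre of the underside. Room for two bushings in a row along its y.
- bin_rim (a point): Middle of the far (+x) top edge of the fixed yellow bin of swarf, an obstacle near the robot: the bin reaches from here 0.17 m towards the robot (-x), 0.11 m to each side in y, and is 85 mm high.
- mark: White outline painted on the bench (flat, 125 mm in x by 241 mm in y outside, lines 8 mm wide), the size of the blue tray, farther from the robot than the tray. Origin: its centre; its x and y axes are those of a tray sitting squarely in it. Just off the bench's left edge (y = 0.4) a sound meter stands on a tripod: keep the gripper at y below 0.36.
- chuck_key: Dark T-shaped chuck key with a sliding bar, 130 x 100 x 18 mm, lying on the bench to the robot's left; leave it alone. Origin: centre of the underside.
- screwdriver: Flat screwdriver, 27 x 195 x 24 mm, lying near the bench's far edge; leave it alone. Origin: centre of the underside.
There are look-alikes about, which are no part of the job. Leave any purple look-alike of the bushing_green alone.

How it is judged:
By the outcome, as a careful person would: the job done as asked, in the order asked, and still so for the second after the job is handed in, with the robot touching nothing.
Of bushing_white, bushing_yellow, bushing_green, bushing_blue, bushing_black only 4 to 5 are there at a start; the rules pass over those that are not, and their reading is None.
At some moment in a run one of bushing_white, bushing_yellow, bushing_green, bushing_blue, bushing_black may be knocked a few centimetres aside while the robot is not near it.
It also fails if it takes over 210 s, if anything falls off the work surface, if the arm or the gripper's body presses on something with over 40 N, if the wrist force passes 120 N, or if a joint passes its speed limit or range.

## Working session

There is one attempt and no reset: what is moved stays moved. The work goes in short steps, each a Python script; the robot and the scene stay as the last script left them, time stands still between calls to the robot, and variables do not carry over. Pictures are saved under pics/ and viewed, at most 14 in all, crops included, and the job is handed in when it is done.

```bash
ls; mkdir -p pics; python3 - <<'E'
from rig import bot
import cv2
for n in ("scene","top"):
    c=bot.read_camera(n); cv2.imwrite(f"pics/{n}0.png",c["image"])
    print(n,c["fovy"],c["cx"],c["cy"],c["eye"],c["attitude"])
print(bot.read_state())
E
```

```text
pics
scene 57.188383009772764 315.00912120658967 198.68318275048378 [  72.25661175 -396.42756072  603.441095  ] [-0.40109926  0.83166655 -0.34037424  0.17775127]
top 50.03954440429612 323.8182040232581 201.46585395445442 [ 266.37068935   70.56544395 1308.26428729] [-0.0738709   0.70659195 -0.70024354  0.07021324]
{'clock': 0.1, 'joint_positions': array([ 1.05039410e+00,  3.00406162e-01,  1.52148531e+00, -3.97561652e-06,
        1.32071568e+00, -6.66071482e-02]), 'qvel': array([-0.00227985, -0.00010184, -0.00032276, -0.00111506, -0.00046415,
       -0.00101316]), 'effort': array([ 6.44309694e-04, -5.44380355e+01, -3.62365043e+01, -8.00967655e-05,
        3.06469556e-03, -3.23805750e-05]), 'ee_pos': array([241.00604901, 494.1393031 , 210.59746687]), 'tool_rot': array([-1.44907443e-04,  2.24955158e-01,  9.74368985e-01, -4.86111431e-04]), 'ft_force': array([-0.49530011,  0.26262896,  0.06996687]), 'moment': array([-0.01552996, -0.04014312, -0.0027179 ]), 'grip_force': 0.0, 'grip_width': 85.69607789149762}
```

View pics/scene0.png

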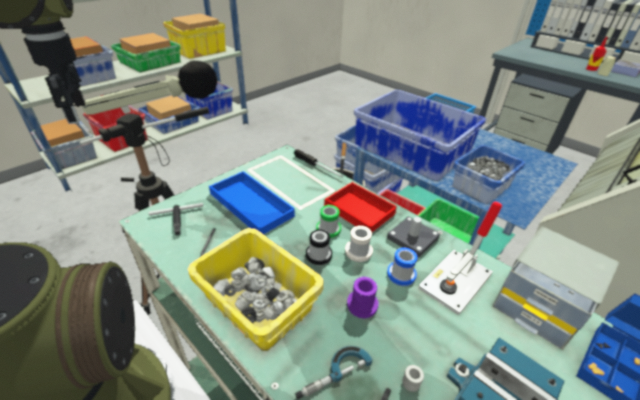

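View pics/top0.png

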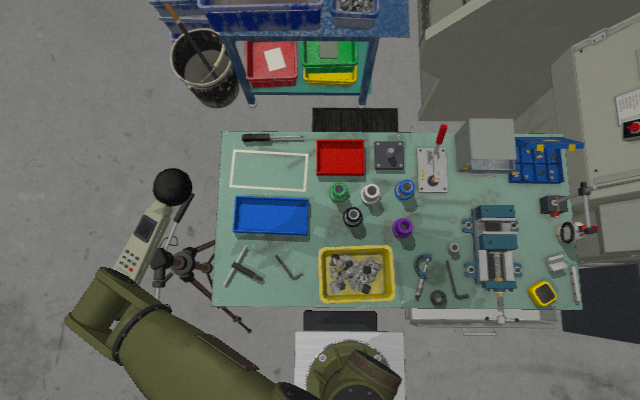

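Top view: green bushing (339,191), white (371,193), blue (405,189), black (352,216); no yellow visible. The purple one at (403,228) is the look-alike, and the small grey tube at (454,247) lacks a flange and is too small. Gauge (389,155), red tray (341,157), blue tray (271,216), mark (269,170), bin (356,273). I'll measure and confirm these with one crop.

```bash
cat > h.py <<'E'
from rig import bot
import numpy as np, cv2
from scipy.spatial.transform import Rotation as R
def rot(q): return R.from_quat(np.roll(q,-1)).as_matrix()
def cloud(n="top"):
    c=bot.read_camera(n); d=c["depth"]; h,w=d.shape
    f=h/2/np.tan(np.radians(c["fovy"])/2)
    u,v=np.meshgrid(np.arange(w),np.arange(h))
    P=np.stack([(u-c["cx"])/f*d,(v-c["cy"])/f*d,d],-1)@rot(c["attitude"]).T+c["eye"]
    P[d==0]=np.nan
    return c["image"],P
def blobs(P,mask,minpx=20):
    n,l,s,_=cv2.connectedComponentsWithStats(mask.astype(np.uint8))
    return [(l==i) for i in range(1,n) if s[i,4]>=minpx]
E
python3 - <<'E'
from h import *
im,P=cloud(); x,y,z=np.moveaxis(P,-1,0)
hsv=cv2.cvtColor(im,cv2.COLOR_BGR2HSV)
on=(x>250)&(x<850)&(y>-400)&(y<400)
np.set_printoptions(precision=1,suppress=True)
print("bench z",np.nanmedian(z[(on)&(abs(z)<15)]), np.nanstd(z[(on)&(abs(z)<15)]))
for m in blobs(P,on&(z>50)&(z<75)):
    v,u=np.nonzero(m); p=P[m]; (c,r)=cv2.minEnclosingCircle(p[:,:2].astype(np.float32))
    print("tall",(u.mean(),v.mean()),m.sum(),c,r,p.mean(0),np.median(hsv[m],0))
for nm,lo,hi in(("blue",(100,120,60),(125,255,255)),("red",(0,150,80),(8,255,255)),("yellow",(20,120,80),(35,255,255))):
    for m in blobs(P,on&(cv2.inRange(hsv,lo,hi)>0),150):
        p=P[m]; t=p[(p[:,2]>np.nanpercentile(p[:,2],97)-6)]
        print(nm,p.mean(0),np.nanpercentile(p[:,2],[3,97]),"rim",cv2.minAreaRect(t[:,:2].astype(np.float32)))
for m in blobs(P,on&(abs(z)<8)&(hsv[...,1]<40)&(hsv[...,2]>170),100):
    print("white",m.sum(),P[m].mean(0),cv2.minAreaRect(P[m][:,:2].astype(np.float32)))
for m in blobs(P,on&(z>10)&(z<28)&(hsv[...,2]<110),60):
    v,u=np.nonzero(m);print("dark",(u.mean(),v.mean()),m.sum(),P[m].mean(0),cv2.minAreaRect(P[m][:,:2].astype(np.float32)))
cr=cv2.resize(im[125:265,220:480],None,fx=3,fy=3,interpolation=cv2.INTER_CUBIC)
cv2.imwrite("pics/crop.png",cr)
E
```

```text
bench z 1.375195616316205 4.089882409541054
tall (np.float64(461.53913043478263), np.float64(148.8)) 115 (696.4881591796875, -341.951904296875) 63.04230499267578 [ 691.5 -339.    62.8] [50. 17. 88.]
tall (np.float64(390.1666666666667), np.float64(150.83333333333334)) 42 (685.80224609375, -122.9363784790039) 11.050544738769531 [ 684.9 -122.8   57.5] [ 82.5   4.  117.5]
tall (np.float64(435.05494505494505), np.float64(164.41758241758242)) 182 (639.57470703125, -256.1751708984375) 51.486324310302734 [ 642.5 -257.5   58.9] [ 30.   10.  136.5]
tall (np.float64(406.14516129032256), np.float64(186.51612903225808)) 124 (573.4682006835938, -167.7737274169922) 22.40877914428711 [ 572.6 -167.8   59.8] [108. 188. 161.]
tall (np.float64(338.7890625), np.float64(188.90625)) 128 (564.1323852539062, 34.56185531616211) 22.32474136352539 [563.6  33.8  59.7] [ 69.  167.  136.5]
tall (np.float64(371.2142857142857), np.float64(190.68253968253967)) 126 (559.0557861328125, -62.89076614379883) 22.370290756225586 [558.9 -63.1  60. ] [ 20.  19. 170.]
tall (np.float64(479.4736842105263), np.float64(214.0)) 76 
[... 3175 characters left out ...]
.4 -369.1   17.8] ((403.7335205078125, -363.2567443847656), (225.538818359375, 41.7847785949707), 1.3058364391326904)
dark (np.float64(367.9433962264151), np.float64(256.8207547169811)) 106 [365.4 -55.   18.3] ((369.4674072265625, -43.959999084472656), (152.28350830078125, 59.400978088378906), 66.76165008544922)
dark (np.float64(420.6455696202532), np.float64(264.0822784810127)) 158 [ 345.6 -212.8   14.2] ((344.31103515625, -213.2604522705078), (41.60913848876953, 77.97037506103516), 71.95500183105469)
dark (np.float64(245.55376344086022), np.float64(271.0537634408602)) 186 [320.  309.9  16.6] ((318.843017578125, 308.2601318359375), (100.16034698486328, 19.63922882080078), 64.34353637695312)
```

View pics/crop.png

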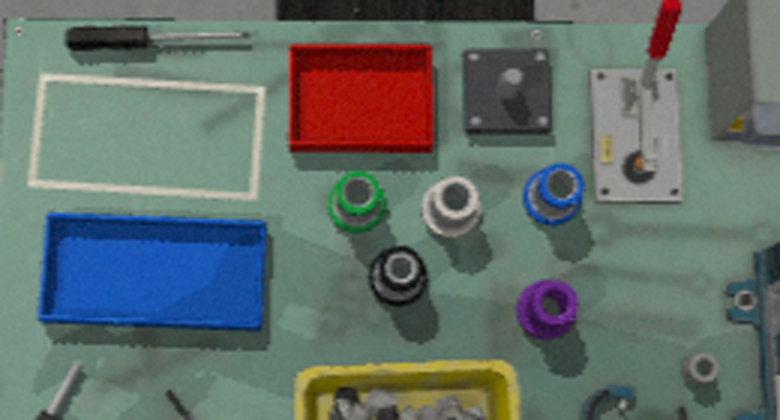

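Confirmed: green, white, blue and black are present, and yellow is absent. The purple one is left alone. Sizes check out: bushing tops are at z≈60 with r≈22, the pin tip is at 57, and the tray, mark and base sizes match. Starting with white.

```bash
cat >> h.py <<'E'
PIN=np.array([685.8,-123.0]); G=44
TRAY=dict(c=np.array([489.7,241.2]),yaw=np.radians(-1.9)); REJ=np.array([675.1,30.5])
def q(a=90):  # tool down, closing line at angle a (deg) from world y; 90 -> along x
    return np.roll((R.from_euler('z',a,degrees=True)*R.from_euler('x',180,degrees=True)).as_quat(),1)
def st(): return bot.read_state()
def away(p=(300,280,300)): bot.move_to(p,q())
def find():
    im,P=cloud(); x,y,z=np.moveaxis(P,-1,0); hsv=cv2.cvtColor(im,cv2.COLOR_BGR2HSV); out={}
    for m in blobs(P,(x>380)&(x<760)&(y>-330)&(y<380)&(z>50)&(z<80),60):
        c,r=cv2.minEnclosingCircle(P[m][:,:2].astype(np.float32)); h,s,v=np.median(hsv[m],0)
        if not 19<r<26: continue
        n='white' if s<60 and v>110 else 'black' if s<60 else 'green' if 50<h<90 else 'blue' if 95<h<122 else 'yellow' if 18<h<40 else 'purple'
        out[n]=(np.round(c,1),round(r,1),round(float(np.nanmean(P[m][:,2])),1))
    return out
def pick(c,a=90):
    bot.move_gripper(64,40); bot.move_to([*c,200],q(a))
    hit=bot.servo_line([*c,G],speed=120,until_force=15)
    bot.move_gripper(30,40); s=st(); print("grip",hit,s["grip_width"].round(1),s["grip_force"])
    bot.servo_line([*c,200],speed=150)
def trial(d=(0,0)):
    p=PIN+d; bot.move_to([*p,200],st()["tool_rot"]); bot.servo_line([*p,66+G],speed=120)
    f0=st()["ft_force"]; hit=bot.servo_line([*p,16+G],speed=40,until_force=12); s=st()
    print("trial",hit,"underside",(s["ee_pos"]-[0,0,G]).round(1),"dF",(s["ft_force"]-f0).round(1),"w",s["grip_width"].round(1))
    return s["ee_pos"][2]-G
def lift(z=200): p=st()["ee_pos"]; bot.servo_line([p[0],p[1],z],speed=120)
def put(c):
    bot.move_to([*c,200],st()["tool_rot"]); bot.servo_line([*c,20+G],speed=150)
    hit=bot.servo_line([*c,2+G],speed=30,until_force=6); print("put",hit,st()["ee_pos"].round(1))
    bot.move_gripper(60); lift()
def good(i): # slot -1,0,1
    return TRAY["c"]+72*i*np.array([-np.sin(TRAY["yaw"]),np.cos(TRAY["yaw"])])
E
python3 - <<'E'
from h import *
f=find(); print(f)
pick(f['white'][0]); print(trial(), st()["clock"], bot.tip_reach)
E
```

```text
{'blue': (array([ 572.9, -168.9]), 22.5, 59.6), 'green': (array([564. ,  34.4]), 22.2, 60.0), 'white': (array([559.7, -63.2]), 23.1, 59.5), 'black': (array([487.6,  -8.1]), 22.0, 60.0), 'purple': (array([ 454.9, -159.4]), 22.7, 59.8)}Traceback (most recent call last):
  File "<stdin>", line 3, in <module>
  File "h.py", line 32, in pick
    bot.move_gripper(30,40); s=st(); print("grip",hit,s["grip_width"].round(1),s["grip_force"])
                                                      ^^^^^^^^^^^^^^^^^^^^^
AttributeError: 'float' object has no attribute 'round'
```

```bash
sed -i 's/s\["grip_width"\].round(1)/round(s["grip_width"],1)/' h.py
python3 - <<'E'
from h import *
s=st(); print(s["ee_pos"],s["grip_width"],s["grip_force"])
lift(); print(trial(), st()["clock"], bot.tip_reach)
E
```

```text
[559.72071598 -63.19369629  44.06730292] 29.606878571752453 0.0
trial False underside [ 685.9 -123.    16.3] dF [ 0.5  0.9 -0. ] w 29.8
16.33806839362665 9.0833 19.0
```

The gripper closed on nothing: width 30 mm and no force. Checking the scene.

```bash
python3 - <<'E'
from h import *
lift(); away(); print(find())
im=bot.read_camera("top")["image"]
cv2.imwrite("pics/t1.png",cv2.resize(im[125:265,220:480],None,fx=3,fy=3))
E
```

```text
{'blue': (array([ 573.4, -169.2]), 23.1, 59.8), 'green': (array([564. ,  33.7]), 22.7, 60.2), 'white': (array([559.4, -63.3]), 22.4, 59.6), 'black': (array([487.6,  -8.1]), 22.4, 60.2), 'purple': (array([ 454.4, -158.8]), 22.3, 60.2)}
```

View pics/t1.png

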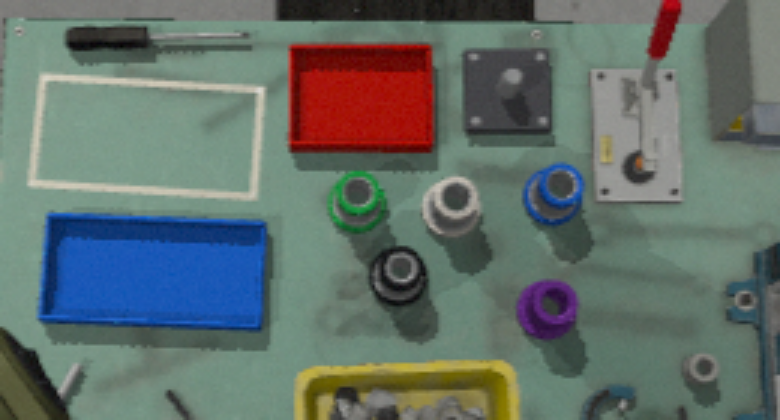

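White is untouched at crop (452,205), which is where I measured it. I'll descend again and look with the scene camera before closing.

```bash
python3 - <<'E'
from h import *
c=[559.5,-63.2]
bot.move_gripper(70,40); print(st()["grip_width"])
bot.move_to([*c,200],q()); print(bot.servo_line([*c,G],speed=100,until_force=15)); s=st(); print(s["ee_pos"],s["tool_rot"],s["grip_width"],s["ft_force"])
a=bot.read_camera("scene")["image"]
bot.move_gripper(40,40); s=st(); print(s["grip_width"],s["grip_force"],s["ft_force"])
b=bot.read_camera("scene")["image"]
cv2.imwrite("pics/g.png",np.hstack([cv2.resize(i[130:330,260:460],None,fx=2,fy=2) for i in(a,b)]))
E
```

```text
69.79679236354332
False
[559.75384662 -63.23534937  44.49942516] [3.27361381e-04 7.07105670e-01 7.07107778e-01 2.32418202e-04] 69.64747928469112 [-0.41669838  0.12999729  0.04537413]
39.94739546848407 0.0 [ 0.82751084  0.0713841  -0.08078365]
```

View pics/g.png

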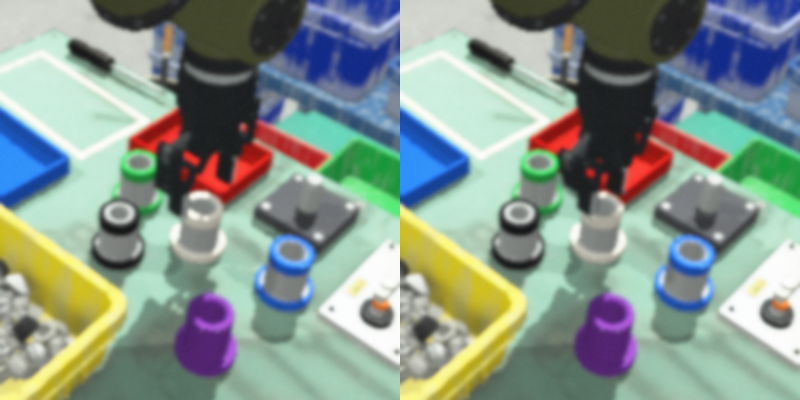

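The gripper stands well beyond (+x of) the white bushing, so the camera and robot frames disagree. I'll compare both cameras on the bushings and on the gripper.

```bash
python3 - <<'E'
from h import *
import itertools
np.set_printoptions(precision=1,suppress=True)
im,P=cloud("scene"); x,y,z=np.moveaxis(P,-1,0)
on=(x>380)&(x<760)&(y>-330)&(y<380)
for m in blobs(P,on&(z>50)&(z<70),60):
    v,u=np.nonzero(m); c,r=cv2.minEnclosingCircle(P[m][:,:2].astype(np.float32)); print((u.mean(),v.mean()),c,r,P[m].mean(0))
print("scene pts at fingers uv(347..375,210)",P[205:232:6,345:378:6].reshape(-1,3))
print("bench",np.nanmedian(z[on&(abs(z)<15)]))
# gripper seen by top: points over 75 mm
im,P=cloud("top"); x,y,z=np.moveaxis(P,-1,0)
for m in blobs(P,(x>380)&(x<800)&(y>-330)&(y<380)&(z>100),60):
    v,u=np.nonzero(m); print("top high",(u.mean(),v.mean()),m.sum(),np.nanmin(P[m],0),np.nanmax(P[m],0))
print(st()["joint_positions"])
cv2.imwrite("pics/t2.png",im)
E
```

```text
(np.float64(329.5829596412556), np.float64(212.61883408071748)) (565.5098266601562, 30.098604202270508) 22.96990203857422 [563.7  27.7  58.4]
(np.float64(416.65384615384613), np.float64(221.56410256410257)) (686.4544677734375, -127.26170349121094) 12.137792587280273 [ 684.4 -129.2   57.4]
(np.float64(363.32323232323233), np.float64(235.3181818181818)) (558.6441650390625, -68.78849029541016) 24.809974670410156 [560.6 -74.5  58.9]
(np.float64(319.8125), np.float64(237.76388888888889)) (489.8841247558594, -13.404905319213867) 23.196308135986328 [487.4 -15.1  59.2]
(np.float64(291.8057971014493), np.float64(270.4869565217391)) (382.68524169921875, -28.8499755859375) 70.92522430419922 [383.1 -40.7  60.5]
(np.float64(405.67540983606557), np.float64(257.1016393442623)) (575.0645141601562, -172.5142822265625) 23.56154441833496 [ 572.7 -174.2   59.1]
(np.float64(462.44662921348316), np.float64(263.7247191011236)) (639.6034545898438, -258.8874206542969) 50.54363250732422 [ 640.3 -263.4   59.1]
(np.float64(365.3333333333333), np.float64(287.4793388429752)) (455.7014465332031, -164.0988616943359
[... 313 characters left out ...]

 [586.9 -77.4 113.4]
 [499.7 -67.3 142.6]
 [506.5 -76.5 144.3]
 [530.7 -73.4 127.9]
 [659.5  -0.7   5.5]
 [581.  -68.7  94.9]
 [682.  -21.1   4.9]
 [509.5 -61.3 117.1]
 [507.8 -77.1 128.4]
 [527.5 -77.4 116.4]
 [580.1 -56.3  70.3]
 [580.9 -71.   79.4]
 [642.2 -48.2  26.8]
 [597.    4.    1.6]
 [525.  -66.2  94.3]
 [533.2 -75.2  95.1]
 [573.7 -62.7  60.9]
 [583.3 -71.8  60.9]
 [648.5 -47.1   2.8]]
bench 1.7251513450687526
top high (np.float64(440.7112676056338), np.float64(134.0211267605634)) 142 [ 690.6 -266.9  100. ] [ 731.9 -248.4  169.3]
top high (np.float64(379.26110715134234), np.float64(192.4488001900689)) 4209 [ 380.1 -122.4  298.2] [602.9  38.  515. ]
[-0.2  0.5  1.6  0.   1.  -0.2]
```

View pics/t2.png

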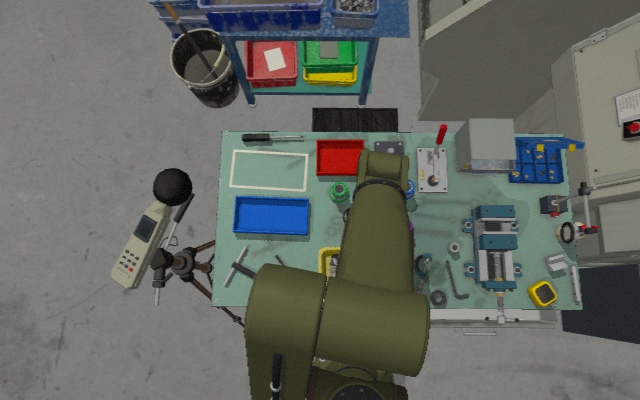

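In x and y the gripper is right (fingers at x≈535–580, y≈−70), but the fingertips show at z≥60 where they should be at 25. So the height is off, and I'll probe the bare bench to calibrate it.

```bash
python3 - <<'E'
from h import *
im,P=cloud("scene")
x,y,z=np.moveaxis(P,-1,0); m=(x>480)&(x<620)&(y>-110)&(y<-20)&(z>62)&(z<110)
print("low finger pts",np.nanpercentile(z[m],[0,2,10]))
lift(); bot.move_to([480,70,120],q())
for w in (30,64):
    bot.move_gripper(w)
    hit=bot.servo_line([480,70,-25],speed=40,until_force=5); s=st(); print(w,hit,s["ee_pos"],s["ft_force"],s["clock"])
    bot.servo_line([480,70,110],speed=100)
E
```

```text
low finger pts [62.00931184 62.08853318 62.73204503]
30 True [480.06090915  70.02520185 -20.61045153] [-0.66426317 -0.9238698   6.53001757] 22.5833
64 False [480.0408241   70.01495116 -24.93544908] [ 0.334016    0.17008621 -0.53742387] 27.9917
```

The fingertips are physically about 40 mm higher than nominal, so I'll use a grasp offset of G=4 relative to the TCP reading and retry.

```bash
sed -i 's/G=44/G=4/' h.py
python3 - <<'E'
from h import *
c=[559.5,-63.2]
pick(c); w=st()
if w["grip_force"]>5: print(trial(), st()["clock"])
E
```

```text
grip False 44.8 40.98348615691066
trial True underside [ 687.1 -123.3   18.8] dF [-1.8  0.8  6.3] w 44.7
18.788705362561466 36.9667
```

White went right down (underside ≈18), so it's good. Placing it in the blue tray, then green.

```bash
sed -i 's/PIN=np.array(\[685.8/PIN=np.array([686.5/' h.py
python3 - <<'E'
from h import *
lift(); put(good(-1)); away(); f=find(); print(f)
pick(f['green'][0])
if st()["grip_force"]>5: print(trial(), st()["clock"])
E
```

```text
put True [487.4 169.3   9.4]
{'blue': (array([ 573.6, -168.8]), 23.0, 59.4), 'green': (array([564.5,  34.5]), 22.8, 60.0), 'white': (array([485.5, 168.7]), 22.0, 64.7), 'black': (array([487.8,  -8. ]), 22.3, 60.4), 'purple': (array([ 454.9, -159.2]), 22.4, 60.2)}
grip False 45.4 40.85591610521078
trial True underside [ 687.1 -123.4   18.8] dF [-0.8 -0.   6.3] w 45.6
18.840283453679138 53.1
```

Green is good too. Next is blue.

```bash
python3 - <<'E'
from h import *
lift(); put(good(0)); away(); f=find(); print(f)
pick(f['blue'][0])
if st()["grip_force"]>5: print(trial(), st()["clock"])
E
```

```text
put True [489.5 241.2   9.7]
{'blue': (array([ 573.6, -167.9]), 22.6, 60.0), 'green': (array([487.5, 240. ]), 21.9, 64.3), 'white': (array([485.5, 168.7]), 21.9, 65.1), 'black': (array([487.1,  -8.6]), 22.4, 60.3), 'purple': (array([ 454.4, -159.1]), 22.5, 59.8)}
grip False 43.7 41.586527028121054
trial True underside [ 687.2 -123.    18.7] dF [-0.6  0.8  7.5] w 43.3
18.681299610847137 69.625
```

Blue is good as well. Placing it in the third slot, then black.

```bash
python3 - <<'E'
from h import *
lift(); put(good(68/72)); away(); f=find(); print(f)
pick(f['black'][0])
if st()["grip_force"]>5: print(trial(), st()["clock"])
E
```

```text
put True [491.8 309.2   9.4]
{'blue': (array([490.5, 308.4]), 22.6, 64.7), 'green': (array([487.5, 240.3]), 22.0, 64.7), 'white': (array([485.2, 168.6]), 21.8, 65.0), 'black': (array([487.5,  -8.1]), 22.2, 60.1), 'purple': (array([ 453.5, -159.4]), 22.9, 59.7)}
grip False 46.4 40.00400930643082
trial True underside [ 688.1 -123.3   52.8] dF [ 6.  -0.1  0. ] w 46.1
52.76086503917814 85.6
```

Black stopped at 52.8, about 35 mm above the face, which fits the small bore on the taper. I'll repeat it slightly offset to rule out misalignment.

```bash
python3 - <<'E'
from h import *
lift(80); z=trial((1.5,0))
if z>45:
    lift(); put(REJ); away((300,-150,300)); print(find(), st()["clock"])
    im,P=cloud(); x,y,zz=np.moveaxis(P,-1,0); hsv=cv2.cvtColor(im,cv2.COLOR_BGR2HSV); on=(x>380)&(x<760)&(y>100)&(y<390)
    m=on&(cv2.inRange(hsv,(100,120,60),(125,255,255))>0)&(zz>20)&(zz<34)
    print("tray",cv2.minAreaRect(P[m][:,:2].astype(np.float32)))
    for m in blobs(P,on&(abs(zz)<8)&(hsv[...,1]<40)&(hsv[...,2]>170),100): print("mark",cv2.minAreaRect(P[m][:,:2].astype(np.float32)))
    bot.move_gripper(85); print(bot.tip_reach)
    cv2.imwrite("pics/t3.png",cv2.resize(im[125:265,220:480],None,fx=3,fy=3))
E
```

```text
trial True underside [ 688.4 -123.2   52.3] dF [2.1 0.5 3. ] w 46.1
put True [675.1  30.5   9.8]
{'black': (array([672.9,  30.3]), 22.7, 64.0), 'blue': (array([489.5, 308. ]), 22.2, 64.9), 'green': (array([488.2, 240.2]), 22.2, 64.9), 'white': (array([485.1, 168.6]), 22.2, 65.3), 'purple': (array([ 454.6, -159.3]), 22.4, 60.0)} 95.7833
tray ((490.0269470214844, 241.23452758789062), (224.60867309570312, 112.2607421875), 88.15313720703125)
mark ((637.4746704101562, 254.76608276367188), (242.17041015625, 126.27598571777344), 86.7904052734375)
19.0
```

View pics/t3.png

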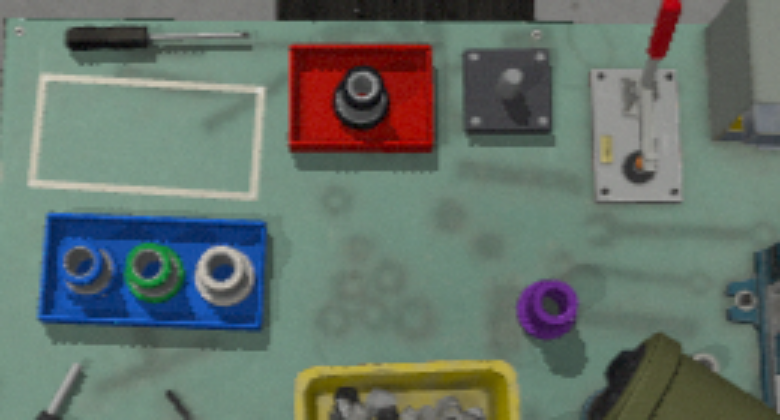

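Three good bushings stand in the blue tray (crop 87/155/225, 270) and black in the red (360,95). The chuck key tip at crop (75,365) is clear of the planned finger line. Pushing now with two-finger contact, stopping short and measuring.

```bash
cat >> h.py <<'E'
def tray():
    im,P=cloud(); x,y,zz=np.moveaxis(P,-1,0); hsv=cv2.cvtColor(im,cv2.COLOR_BGR2HSV)
    m=(x>380)&(x<760)&(y>100)&(y<390)&(cv2.inRange(hsv,(100,120,60),(125,255,255))>0)&(zz>20)&(zz<34)
    r=cv2.minAreaRect(P[m][:,:2].astype(np.float32)); a=r[2] if r[1][0]>r[1][1] else r[2]+90
    return np.array(r[0]),(a-90+45)%180-45,r[1]
def Rz(d): return R.from_euler('z',d,degrees=True).as_matrix()[:2,:2]
MC=np.array([637.5,255.0]); MY=-3.15
E
python3 - <<'E'
from h import *
c0,a0=np.array([489.9,241.2]),-1.87
bot.move_gripper(70)
p=c0+Rz(a0)@[-82,0]
bot.move_to([*p,150],q(a0)); bot.servo_line([*p,20],speed=150)
hit=bot.servo_line([*p,-38],speed=30,until_force=4); z=st()["ee_pos"][2]; print("bench",hit,z)
z+=7; bot.servo_line([*p,z],speed=50)
e=c0+Rz(a0)@[-55,0]
hit=bot.servo_line([*e,z],speed=20,until_force=3); t=st()["ee_pos"]; off=Rz(a0).T@(t[:2]-c0); print("touch",hit,t,off)
off=np.array([max(min(off[0],-60),-72),off[1]])
g=MC-Rz(MY)@[20,0]+Rz(MY)@off; print("goal",g)
try:
    bot.servo_line([*g,z],q(MY),speed=40)
finally: print(st()["ee_pos"],st()["ft_force"],st()["clock"])
b=st()["ee_pos"]; bk=b[:2]-Rz(MY)@[15,0]
bot.servo_line([*bk,z],speed=60); bot.servo_line([*bk,150],speed=150); bot.move_to([300,-150,250],q(0)); print(tray(),off,z); print(find())
E
```

```text
bench True -27.927403790602405
touch True [425.55418372 243.17856135 -21.23999043] [-64.37611235  -0.12221621]
goal [553.24465593 259.514451  ]
[552.17614143 259.29883592 -21.46857139] [-5.93749811 -1.0469766   1.21542182] 105.775
(array([616.3079834 , 255.30926514]), -3.3554916381835938, (224.00119018554688, 112.51715850830078)) [-64.37611235  -0.12221621] -20.927403790602405
{'black': (array([673.1,  30.1]), 22.5, 63.9), 'blue': (array([618.8, 321.7]), 23.1, 64.1), 'green': (array([614.6, 255.2]), 22.4, 64.4), 'white': (array([610.1, 183.5]), 22.2, 64.9), 'purple': (array([ 454.8, -159.3]), 22.3, 60.0)}
```

```bash
python3 - <<'E'
from h import *
z=-21; bk=np.array([535.,260.0])
bot.move_to([*bk,150],q(MY)); bot.servo_line([*bk,z],speed=100)
bot.servo_line([574.4,259.3,z],q(MY),speed=30); print(st()["ee_pos"],st()["ft_force"])
bot.servo_line([555,260,z],speed=60); bot.servo_line([555,260,150],speed=150); away((300,-150,250)); print(tray(),find(),st()["clock"])
im=bot.read_camera("top")["image"]
cv2.imwrite("pics/t4.png",cv2.resize(im[125:285,220:480],None,fx=3,fy=3))
E
```

```text
[573.90951376 259.38965235 -21.01727084] [-7.94909061  0.02600715  5.59223622]
(array([637.49731445, 254.71066284]), -3.0668182373046875, (223.31044006347656, 112.72069549560547)) {'black': (array([673. ,  30.2]), 22.6, 64.0), 'blue': (array([639.7, 321.1]), 22.9, 63.9), 'green': (array([635.5, 254.4]), 22.6, 64.5), 'white': (array([631.6, 182.5]), 22.9, 64.3), 'purple': (array([ 454.8, -159. ]), 22.3, 60.1)} 118.5
```

View pics/t4.png

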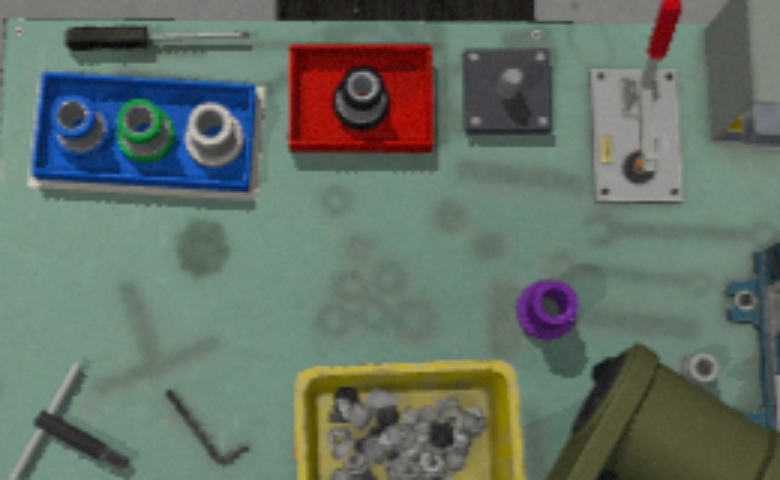

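The tray sits on the mark, measured within 1 mm and 0.1° (the visible offset is rim parallax). All bushings are upright and the tools are untouched. Handing in.

```bash
python3 -c "
from rig import bot
print(bot.finish_job())"
```

```text
the job is handed in; nothing more can be done
None
```

The job is handed in at about 119 s: white, green and blue went right down the pin and stand in the blue tray, which sits within about 1 mm and 0.1° of the white outline; black stopped near the top and stands in the red tray; yellow was absent, and the chuck key and screwdriver were not moved.

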